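# Tip the garlic into the tilt-out bin

## Task

Pull the wooden bin's front open all the way to its stop, pick up the scoop by its handle and pour all three garlic bulbs into the opened bin without touching the bulbs with the gripper. Then stand the empty scoop upright on the chopping board again and push the bin front fully shut with the bulbs inside, leaving the other kitchen things where they are.

Things in the scene. Friction and masses are not known exactly. Their poses are not given: they have to be found in the camera images.
- bin: Fixed wooden tilt-out vegetable bin, a box 180 deep (x), 280 wide (y), 220 mm high, on the table at the robot's left. Origin: centre of its underside; -x points out of its front, z up. Solid flat top at z = 220 mm. Its front opening is the plane x = -90 mm; the hinge of the tilt-out front runs along y at x = -90, z = 16 mm.
- bin_front (a joint): Tilt angle of the bin's front: 0 shut, 0.75 rad fully open at its stop. It opens by its top swinging out and down (towards the bin's -x). A stiff hinge: it stays where it is left; moving it takes about 2 to 5 N at the tab.
- front_hinge (a point): Frame of the tilt-out front and turning with it: origin mid-way along the hinge; z up along the panel when shut, x into the bin, y along the hinge. Light wooden panel: x -15 to 0 mm, 276 wide, 204 high. Behind it, moving with it, an open-topped bucket: x 0 to 130 mm, 234 wide, walls 8 mm thick, 135 mm high, floor at z = 11 mm.
- front_tab (a point): Middle of the top edge of the pull tab's inner face, at (0, 0, 252) mm in the front_hinge frame, same axes. The tab, part of the panel, is 120 wide (y), 15 thick, and with the front shut stands 48 mm above the box's top, free on both sides: fingers can hook behind it. Open at the stop, the mouth from tab to the box's top front edge is about 150 mm.
- board: Fixed dark walnut chopping board, 420 (x) by 280 (y) by 20 mm thick, flat on the table. Origin: centre of its underside.
- scoop_grip (a point): Loose aluminium scoop, about 260 g: tray 150 (x) by 120 (y) mm, floor 5 thick, side walls 45, rear wall 60 high; it pours towards +x over a 8 mm high lip at x = 75. A wooden handle bar along x, 22 wide (y), 16 tall, x -83 to 42, on a rear post. This point: middle of the bar's section over the tray's centre, 112 mm above the underside. z up.
- garlic0: Loose garlic bulb, 51 mm in diameter, 48 mm tall with its short stub, about 55 g, standing on its small flat root (22 mm across, it tips and rolls easily) in the scoop at the start. Origin: on its axis, 22 mm above its root, about its centre; z towards the stub.
- garlic1: Loose garlic bulb, 51 mm in diameter, 48 mm tall with its short stub, about 55 g, standing on its small flat root (22 mm across, it tips and rolls easily) in the scoop at the start. Origin: on its axis, 22 mm above its root, about its centre; z towards the stub.
- garlic2: Loose garlic bulb, 51 mm in diameter, 48 mm tall with its short stub, about 55 g, standing on its small flat root (22 mm across, it tips and rolls easily) in the scoop at the start. Origin: on its axis, 22 mm above its root, about its centre; z towards the stub.
- press: Bystander: stainless steel garlic press with long levers, 180 long by 50 wide by 28 mm high, lying on the board. Origin at its underside.
- bowl: Bystander: red plastic bowl, 170 mm across, 75 mm high. Origin: centre of its underside.
- lid: Bystander: glass lid, 164 mm across, 52 mm high with its knob. Origin: centre of its underside.
- masher: Bystander: wooden masher lying on the table between bin and board, 220 long (x), 70 mm high. Origin: on the table under its middle.
- cup: Bystander: pale green ceramic cup, 82 mm across, 85 mm high. Origin: centre of its underside.
- jar: Bystander: closed glass jar, 76 mm across, 110 mm high. Origin: centre of its underside.
There are look-alikes about, which are no part of the job. There is more than one size of the part that bears scoop_grip; the job needs the smaller.

How it is judged:
By the outcome, as a careful person would: the job done as asked, in the order asked, and still so for the second after the job is handed in, with the robot touching nothing.
It also fails if it takes over 72 s, if anything falls off the work surface, if the arm or the gripper's body presses on something with over 40 N, if the wrist force passes 120 N, or if a joint passes its speed limit or range.

## Robot

A 6-joint arm with a two-finger parallel gripper is mounted at the origin on the work surface. World frame = base frame: x ahead of the robot, y to its left, z up, the work surface at z = 0. Lengths are in mm, angles in rad, forces in N, time in s.
With the tool pointing down it reaches from about 275 to 1000 mm from the base axis. Payload 8.4 kg.
Tool frame: the origin (TCP) lies between the finger pads; the fingertips stand 17 mm ahead of it and the grasp point (between the pads) lies 2 mm behind it (ctrl.nose_length is the distance from the TCP to the fingertips, in mm); z points along the fingers, y is the line along which they close (so a half turn about z gives the same grasp; the last joint's range is limited). The gripper opens to 85 mm and grips with 20 to 120 N. Pads are 22 mm wide; open, the fingers measure 114 mm over their backs; the gripper's body (76 mm by 85 mm) begins 54 mm behind the grasp point. The pads swing forward as they close: fully open they stand 13 mm farther back than shut.
Start: joints at [-0.002, 0.353, 1.633, -0, 1.155, -0.002], TCP at [625.002, -0, 248.281] pointing down, gripper open.
Joint ranges: [-2.63, 2.63], [-0.92, 2.1], [0.06, 2.66], [-1.3, 4.44], [0, 2.69], [-3.02, 3.02]. Speed limits (rad/s): [2.22, 2.22, 2.79, 3.14, 3.14, 3.14].

## Interface

Orientations are given as a rotation vector (axis times angle).
In Python, from plant import readout, eyes, order, spotter, ctrl gives the robot as it stands.
- The arm moves only by the shell command python3 -m crank 'ROWS' [OPENING]. ROWS is text: rows parted by semicolons, each of 6 numbers parted by spaces: the shift along the world's x, y, z each as a share of 15 cm, from -1 to 1, then the turn, a rotation vector about the world's x, y, z each as a share of 2 rad, from -1 to 1. In form: x y z rx ry rz; .... A call has 1 to 8 rows; each row is the pose to reach, as a shift and turn from the pose commanded when the call began; what a row does not reach only later rows make up. A row lasts 1/8 s, in which the tool goes at most 62.5 mm and 10.7 degrees, less where a joint would pass 70% of its speed; a pose out of reach is approached as far as the arm can. A call with a number of a shift or a turn outside -1 to 1 is refused whole. A call with a gripper value outside its range is refused whole. OPENING is the opening, from -1 (shut) to 1 (fully open), so that 0 is half open, set as the call begins (- or left out, the last holds). The fingers move at their own pace and stop on an object; the grip force is fixed at half the most. Time passes only in rows, so rows that repeat a pose let the fingers close. It gives the time, the measured TCP pose, the force, the opening and the grip force at its end, in the units of the state.
- readout.sense(): the state, without advancing time (a new reading comes with each control period).
- eyes.grab_frame(name): name is "scene" or "side" or "wrist"; returns (picture, depth): 480x640x3 uint8, red, green, blue; 480x640 float32, mm along the optical axis (not along the pixel's ray), 0 where there is no reading.
- eyes.camera_model(name): a dict with "camera_matrix" (3x3 intrinsics, pixels), "distortion" ([k1, k2, p1, p2, k3] as OpenCV has them; the pictures are not rectified), "R" (3x3) and "t" (3): a world point X has camera coordinates R X + t. Camera axes: x right, y down, z forward; pixel columns grow to the right and rows downward; lengths in mm; the calibration is good to about 2 mm. A picture is of the moment at which its call begins: read the wrist's pose just before it. camera_model takes no time and is no camera call; for the wrist camera it gives the pose at the moment of the call.
- order.finish_job(): hands the job in; it is judged then, once.
Trained networks look in the newest picture that a camera, given by its name, has taken for a name from the list of things; names that differ only in an ending like _2 or _b are one class to them, and where a whole thing is asked for, a point or a joint stands for the part that bears it (a point fixed in the world has none). Each returns a list of dicts, best first, with "confidence" (0 to 1); they miss things now and then, are a little off and sometimes report something else, mostly with a low value. They report only what shows in the picture. A call takes as long as a camera call. They do not tell look-alikes from the thing itself.
- spotter.search_frame(camera, label): "at" ([row, column] in pixels, amid what is visible of it).
- spotter.trace(camera, label): "pixels" (480x640 bool, what is visible of it) and "at" ([row, column] in pixels, amid what is visible of it).
The state is a dict: "t": time; "joint_positions": joint angles; "joint_vel": joint speeds; "effort": joint torques, N m; "ee_pos": TCP position; "orientation": TCP orientation; "wrist_force": force on the tool from outside, world axes, zero at the start; "torque": the same for the moment, N m; "opening": finger opening in mm; "finger_force": force on a finger pad.
Only numpy, scipy, OpenCV 4.12 (cv2) and the standard library are available. Lean on these libraries where they do the work, as an engineer would, in place of code of your own. Each camera call takes 0.05 s, during which the arm holds its last target. There are 200 camera calls.

## Working session

There is one attempt and no reset: what is moved stays moved. The work goes in short steps, Python scripts to look and compute and a shell command to move; the robot and the scene stay as the last step left them, time stands still between calls to the robot, and variables do not carry over. Pictures are saved under pics/ and viewed, at most 10 in all, crops included, and the job is handed in when it is done.

```bash
ls; mkdir -p pics
python3 - <<'E'
from plant import readout, eyes, order, spotter, ctrl
import cv2,numpy as np
print(readout.sense(), ctrl.nose_length)
for n in("scene","side"):
    p,d=eyes.grab_frame(n); cv2.imwrite(f"pics/{n}0.png",p[:,:,::-1]); np.save(f"{n}0.npy",d)
    m=eyes.camera_model(n); print(n,m)
    for l in ["scoop_grip","bin","board","garlic0","front_tab"]:
        print(l,[(np.round(r["at"]).tolist(),round(r["confidence"],2)) for r in spotter.search_frame(n,l)])
E
```

```text
pics
{'t': 0.0, 'joint_positions': array([-2.39509642e-03,  3.53650477e-01,  1.63417657e+00,  1.32572087e-05,
        1.15518769e+00, -2.35437113e-03]), 'joint_vel': array([ 1.22964653e-03, -1.74715915e-04,  1.73311415e-05, -1.39269092e-03,
        5.76508192e-04,  4.69473369e-04]), 'effort': array([-2.03471049e-03, -6.05236173e+01, -3.42063046e+01, -2.62302356e-04,
        9.48130677e-03,  3.61521288e-06]), 'ee_pos': array([6.24526761e+02, 8.14994164e-03, 2.47542054e+02]), 'orientation': array([-2.22077359e+00, -2.22067125e+00,  1.56177301e-03]), 'wrist_force': array([-0.40904451,  0.25062293, -0.00155716]), 'torque': array([-0.01308391,  0.00717975, -0.01387837]), 'finger_force': 0.0, 'opening': 85.3432419578915} 17.0
scene {'camera_matrix': array([[508.53522709,   0.        , 313.05846978],
       [  0.        , 508.53522709, 232.10914128],
       [  0.        ,   0.        ,   1.        ]]), 'distortion': array([0.03522251, 0.        , 0.        , 0.        , 0.        ]), 'R': array([[ 0.78062018,  0.62478186, -0.01672592],
       [ 0.39491433, -0.51380602, -0.76160754],
       
[... 440 characters left out ...]
   , 326.53973852],
       [  0.        , 587.79447143, 240.57190348],
       [  0.        ,   0.        ,   1.        ]]), 'distortion': array([0.01629462, 0.        , 0.        , 0.        , 0.        ]), 'R': array([[ 0.97476675, -0.22226088,  0.02073339],
       [-0.14888912, -0.71655046, -0.6814598 ],
       [ 0.16631838,  0.66117739, -0.7315618 ]]), 't': array([-452.67418129,  170.03276721, 1519.27135182])}
scoop_grip [([398.0, 225.0], 0.86), ([341.0, 380.0], 0.74)]
bin [([135.0, 312.0], 0.93)]
board [([339.0, 408.0], 0.57), ([442.0, 421.0], 0.53), ([455.0, 364.0], 0.43)]
garlic0 [([358.0, 370.0], 0.63), ([330.0, 368.0], 0.59), ([348.0, 397.0], 0.51)]
front_tab [([147.0, 340.0], 0.66)]
```

View pics/scene0.png

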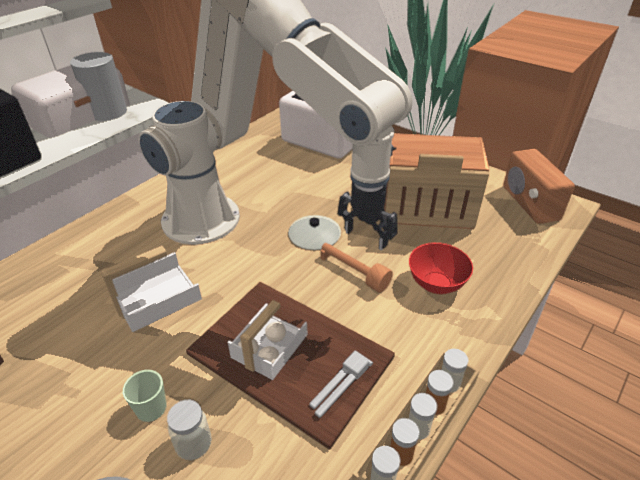

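View pics/side0.png

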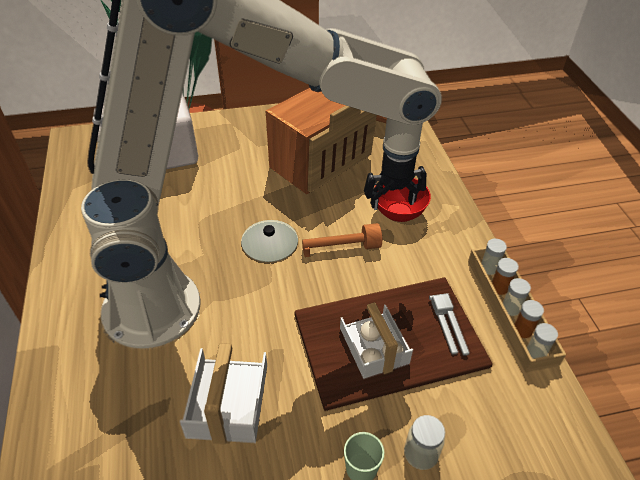

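Scoops that can be confused: the one on the board holding garlic (scene row 343, col 265; side 345, 375) and a larger empty one on the table (scene 286, 150; side 398, 225). I choose the one on the board. The bin is at scene (178, 438), its front facing the camera, and the radio (185, 540) is not the bin. Next I measure them and make the close crop.

```bash
cat > h.py <<'E'
from plant import readout, eyes, order, spotter, ctrl
import cv2,numpy as np
from scipy.spatial.transform import Rotation as Rot
def cloud(n,d,m=None):
    m=m or eyes.camera_model(n); v,u=np.mgrid[:480,:640]
    uv=np.stack([u,v],-1).reshape(-1,1,2).astype(float)
    xy=cv2.undistortPoints(uv,m["camera_matrix"],m["distortion"])[:,0]
    P=np.c_[xy,np.ones(len(xy))]*d.reshape(-1,1)
    W=(P-m["t"])@m["R"]; W[d.ravel()<=0]=np.nan
    return W.reshape(480,640,3)
def rect(P):
    (c,s,a)=cv2.minAreaRect(P[:,:2].astype(np.float32)); return np.round(c,1),np.round(s,1),round(a,1)
E
python3 - <<'E'
from h import *
out={}
for n in("scene","side"):
    W=cloud(n,np.load(n+"0.npy"))
    for l in ["scoop_grip","bin","board","press","bowl","lid","masher","cup","jar"]:
        for r in spotter.trace(n,l)[:2]:
            if r["confidence"]<.45: continue
            P=W[cv2.erode(r["pixels"].astype(np.uint8),np.ones((3,3)))>0]; P=P[~np.isnan(P[:,0])]
            if len(P)<20: continue
            print(n,l,np.round(r["at"]),round(r["confidence"],2),len(P),"med",np.round(np.median(P,0)),"z",np.round(np.percentile(P[:,2],[2,98])),rect(P))
            if l=="scoop_grip":
                for lo,hi in((120,150),):
                    Q=P[(P[:,2]>lo)&(P[:,2]<hi)]; 
                    if len(Q)>20: print("   bar",len(Q),np.median(Q[:,2]),rect(Q))
            if l=="bin":
                for lo,hi in((214,226),(232,275)):
                    Q=P[(P[:,2]>lo)&(P[:,2]<hi)]
                    if len(Q)>20: print("   ",lo,len(Q),np.percentile(Q[:,2],[50,98]),rect(Q), Q[:,:2].mean(0))
p=cv2.imread("pics/side0.png")[270:420,270:500]; cv2.imwrite("pics/crop1.png",cv2.resize(p,None,fx=3,fy=3))
E
```

```text
scene scoop_grip [285. 152.] 0.69 4701 med [ 155. -314.   26.] z [  3. 155.] (array([ 165.4, -310.2]), array([199. , 161.8]), 73.8)
   bar 331 142.6944349143119 (array([ 161.5, -330.8]), array([155.4,  30.3]), 74.0)
scene scoop_grip [341. 264.] 0.6 1982 med [ 542. -272.   60.] z [ 23. 142.] (array([ 529.2, -249.6]), array([122. , 161.1]), 6.5)
   bar 534 139.47175402878116 (array([ 530.5, -268.5]), array([ 25.7, 122. ]), 6.1)
scene bin [178. 438.] 0.8 8113 med [597. 413. 189.] z [ 25. 264.] (array([560.1, 473.6]), array([271.7, 209. ]), 30.9)
    214 2663 [221.18508396 225.06553732] (array([560.6, 475.3]), array([268.8, 207.2]), 31.0) [562.23759665 476.966085  ]
    232 584 [254.67751382 270.64400669] (array([608.8, 394.4]), array([120. ,  22.7]), 31.7) [609.4141425  392.54788477]
scene board [363. 305.] 0.77 12051 med [ 628. -254.   21.] z [16. 25.] (array([ 576.4, -228.9]), array([418.7, 280.6]), 3.4)
scene board [189. 442.] 0.6 5670 med [613. 397. 144.] z [ 25. 265.] (array([596.6, 412.3]), array([271.9,  68.4]), 33.6)
scene press [382. 338.] 0.82 1126 med [ 729. -227.   37.] z [2
[... 1954 characters left out ...]
2. 404.] 0.84 1079 med [742. 215.  25.] z [ 0. 75.] (array([741.8, 197.1]), array([162.7, 143.3]), 69.7)
side lid [242. 268.] 0.67 1677 med [331. 152.  17.] z [ 5. 50.] (array([334.5, 162.2]), array([152. , 148.6]), 14.5)
side masher [240. 352.] 0.79 824 med [570.  90.  45.] z [21. 71.] (array([525.5,  85.1]), array([ 59. , 215.6]), 89.9)
side cup [457. 365.] 0.6 1439 med [ 425. -506.   43.] z [ 0. 85.] (array([ 419.9, -521.2]), array([81. , 74.8]), 74.2)
side jar [443. 424.] 0.66 1503 med [ 545. -532.  104.] z [ 15. 113.] (array([ 550.5, -520.1]), array([69.5, 68. ]), 85.4)
side jar [135. 310.] 0.47 7479 med [512. 404. 168.] z [ 24. 249.] (array([553.6, 470.8]), array([282.7, 208.5]), 30.4)
```

View pics/crop1.png

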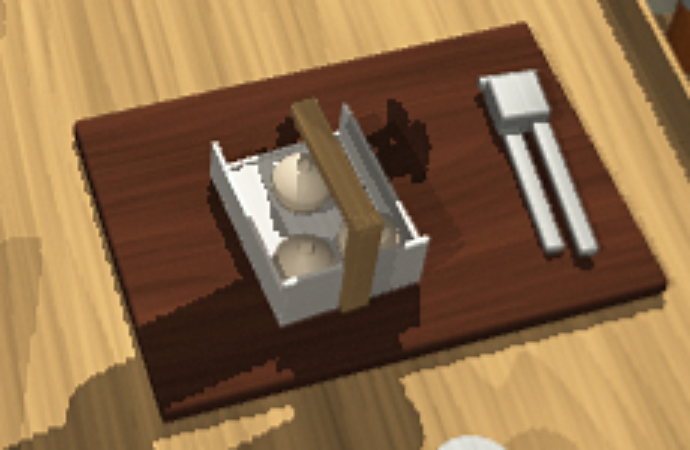

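The crop confirms it: the smaller scoop has three bulbs in it, its rear post faces −y and it pours towards about +y (yaw ≈97°). The grip point is at about (527, −247, 132), the bin yaw ≈121°, and the tab's middle at about (609, 395). First I open the bin by straddling the tab.

```bash
R='0 1 0.6 0 0 -0.515'; python3 -m crank '0 1 0.6 0 0 -0.515;0 1 0.6 0 0 -0.515;0 1 0.6 0 0 -0.515;0 1 0.6 0 0 -0.515;0 1 0.6 0 0 -0.515;0 1 0.6 0 0 -0.515' 1; python3 -m crank '-0.1 1 0 0 0 0;-0.1 1 0 0 0 0;-0.1 1 0 0 0 0;-0.1 1 0 0 0 0'; python3 -m crank '0 0.63 0 0 0 0;0 0.63 0 0 0 0;0 0.63 0 0 0 0;0 0.63 0 0 0 0'
python3 - <<'E'
from h import *
p,d=eyes.grab_frame("wrist"); cv2.imwrite("pics/w1.png",p[:,:,::-1])
W=cloud("wrist",d); 
for lo,hi in((214,226),(258,276)):
    k=(W[...,2]>lo)&(W[...,2]<hi)&(abs(W[...,0]-600)<200)&(abs(W[...,1]-430)<200); Q=W[k]; print(lo,len(Q),rect(Q),np.median(Q[:,2]))
s=readout.sense(); print(s["joint_positions"],s["ee_pos"],s["orientation"])
E
```

```text
t: 2.25
ee_pos: [624.9, 150.3, 338.3]
orientation: [3.029, 0.833, 0.0]
wrist_force: [0.2, 0.1, -1.0]
opening: 85.5
finger_force: 0.0
t: 2.75
ee_pos: [609.6, 301.5, 337.9]
orientation: [3.026, 0.843, -0.001]
wrist_force: [0.6, -0.1, -0.5]
opening: 85.5
finger_force: 0.0
t: 3.25
ee_pos: [610.4, 392.8, 338.2]
orientation: [3.027, 0.838, -0.001]
wrist_force: [0.6, -0.6, -0.6]
opening: 85.7
finger_force: 0.0
214 106555 (array([555. , 479.5]), array([280.9, 203.8]), 31.3) 221.1098894865175
258 5564 (array([605.8, 397.5]), array([118.7,  15. ]), 31.3) 268.0758177573191
[ 5.69824702e-01  4.52797790e-01  1.28693912e+00 -6.51264299e-04
  1.40221251e+00  1.60122691e+00] [610.46164213 392.66888544 338.37291265] [ 3.02729069e+00  8.37018304e-01 -2.37147741e-04]
```

View pics/w1.png

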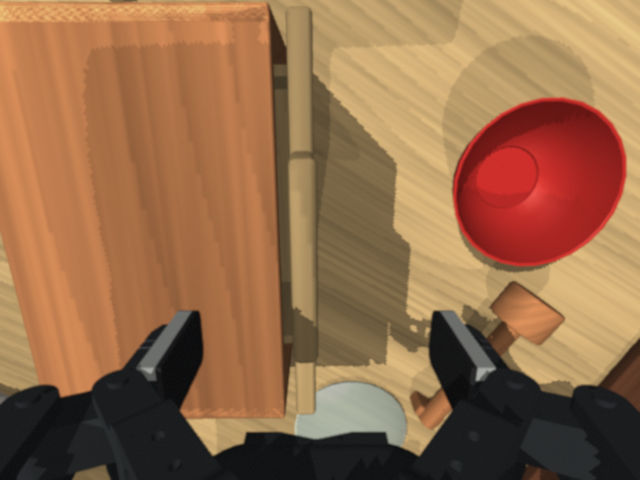

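The wrist picture shows the tab between the open fingers (column ~300) and the bowl clear at (185, 540). I descend and pull along the arc.

```bash
python3 -m crank '0 0 -0.3 0 0 0;0 0 -0.593 0 0 0;0 0 -0.593 0 0 0' 1; python3 -m crank '0.097 -0.16 0 0 0 0;0.15 -0.24 -0.005 0 0 0;0.194 -0.319 -0.013 0 0 0;0.29 -0.478 -0.047 0 0 0;0.381 -0.627 -0.107 0 0 0;0.47 -0.775 -0.187 0 0 0;0.47 -0.775 -0.187 0 0 0'; python3 -m crank '0.04 -0.066 -0.045 0 0 0;0.08 -0.131 -0.093 0 0 0;0.12 -0.2 -0.15 0 0 0;0.156 -0.256 -0.213 0 0 0;0.187 -0.307 -0.227 0 0 0;0.187 -0.307 -0.227 0 0 0'
```

```text
t: 3.68
ee_pos: [608.6, 391.8, 245.9]
orientation: [3.026, 0.836, -0.01]
wrist_force: [0.4, 0.1, 1.3]
opening: 85.5
finger_force: 0.0
t: 4.55
ee_pos: [681.1, 275.4, 219.5]
orientation: [3.027, 0.835, -0.003]
wrist_force: [0.5, -0.0, 0.2]
opening: 85.4
finger_force: 0.0
t: 5.3
ee_pos: [704.0, 239.8, 189.7]
orientation: [-3.014, -0.836, 0.007]
wrist_force: [-26.9, 27.1, 24.1]
opening: 85.6
finger_force: 22.1
```

```bash
python3 -m crank '-0.02 0.06 0 0 0 0;-0.02 0.06 1 0 0 0;-0.02 0.06 1 0 0 0;-0.02 0.06 1 0 0 0;-0.02 0.06 1 0 0 0'
python3 - <<'E'
from h import *
p,d=eyes.grab_frame("side"); cv2.imwrite("pics/s1.png",p[:,:,::-1])
p,d=eyes.grab_frame("scene"); W=cloud("scene",d)
o=np.array([555,481.]);x=np.array([-.5195,.8545]);y=np.array([-.8545,-.5195])
B=np.stack([(W[...,:2]-o)@x,(W[...,:2]-o)@y],-1)
k=(B[...,0]<-110)&(B[...,0]>-300)&(abs(B[...,1])<55)&(W[...,2]>150)&(W[...,2]<212)
Q=np.c_[B[k],W[k][:,2]]; print(len(Q)); i=np.argsort(Q[:,2])[-40:]; print(np.round(np.median(Q[i],0)),np.round(Q[i].min(0)),np.round(Q[i].max(0)))
print(readout.sense()["joint_positions"],readout.sense()["ee_pos"])
E
```

```text
t: 5.92
ee_pos: [706.8, 241.0, 339.7]
orientation: [3.027, 0.839, 0.007]
wrist_force: [0.8, 0.3, 0.2]
opening: 85.4
finger_force: 0.0
368
[-257.    2.  199.] [-264.  -50.  198.] [-251.   55.  202.]
[ 3.26904048e-01  4.88219731e-01  1.23799126e+00 -3.00068295e-04
  1.41686620e+00  1.35717262e+00] [705.35390697 240.64578858 335.72133968]
```

View pics/s1.png

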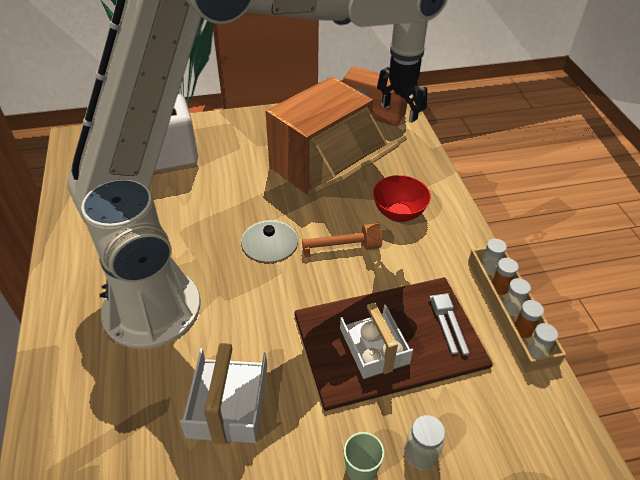

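The front is open at its stop (tab top at z≈200, as predicted), and nothing else has moved. Next, the scoop.

```bash
python3 -m crank '-0.6 -1 0 0 0 0.576;-0.6 -1 0 0 0 0.576;-0.6 -1 0 0 0 0.576;-0.6 -1 0 0 0 0.576;-0.6 -1 0 0 0 0.576;-0.6 -1 0 0 0 0.576;-0.6 -1 0 0 0 0.576'; python3 -m crank '-0.587 -1 0 0 0 0;-0.587 -1 0 0 0 0;-0.587 -1 0 0 0 0;-0.587 -1 0 0 0 0'; python3 -m crank '0 -1 -0.4 0 0 0;0 -1 -0.4 0 0 0;0 -1 -0.4 0 0 0;0 -1 -0.4 0 0 0';python3 -m crank '0 -0.253 -0.2 0 0 0;0 -0.253 -0.2 0 0 0;0 -0.253 -0.2 0 0 0'
python3 - <<'E'
from h import *
p,d=eyes.grab_frame("wrist"); cv2.imwrite("pics/w2.png",p[:,:,::-1]); W=cloud("wrist",d)
k=(W[...,2]>133)&(W[...,2]<148)&(abs(W[...,0]-527)<60)&(abs(W[...,1]+260)<110); Q=W[k]
print(len(Q),rect(Q),np.median(Q[:,2]))
for n in "012":
  r=spotter.search_frame("wrist","garlic"+n)
print([(np.round(q["at"]).tolist(),round(q["confidence"],2),np.round(W[tuple(np.round(q["at"]).astype(int))]).tolist()) for q in r])
s=readout.sense();print(s["joint_positions"],s["ee_pos"],s["orientation"])
E
```

```text
t: 6.9
ee_pos: [614.8, 90.9, 335.1]
orientation: [-2.081, -2.351, 0.004]
wrist_force: [-0.1, -0.4, -0.4]
opening: 85.4
finger_force: 0.0
t: 7.4
ee_pos: [525.6, -61.1, 336.4]
orientation: [-2.089, -2.345, 0.003]
wrist_force: [-0.6, -0.2, -0.3]
opening: 85.3
finger_force: 0.0
t: 7.9
ee_pos: [527.1, -209.9, 275.0]
orientation: [-2.086, -2.345, 0.002]
wrist_force: [0.1, 0.1, 0.5]
opening: 85.6
finger_force: 0.0
t: 8.28
ee_pos: [528.0, -245.5, 247.4]
orientation: [-2.082, -2.352, -0.001]
wrist_force: [0.5, 0.5, 0.3]
opening: 85.4
finger_force: 0.0
6175 (array([ 528. , -264.8]), array([ 21.8, 125.5]), 7.5) 141.01447555203794
[([171.0, 317.0], 0.98, [524.0, -208.0, 66.0]), ([257.0, 346.0], 0.79, [557.0, -275.0, 69.0]), ([262.0, 278.0], 0.72, [501.0, -286.0, 70.0])]
[-4.38470544e-01  2.86971154e-01  1.72761045e+00  2.19191709e-04
  1.12577389e+00 -5.61317525e-01] [ 528.06431337 -245.88855842  248.10164984] [2.08025072e+00 2.35266944e+00 8.45293415e-04]
```

View pics/w2.png

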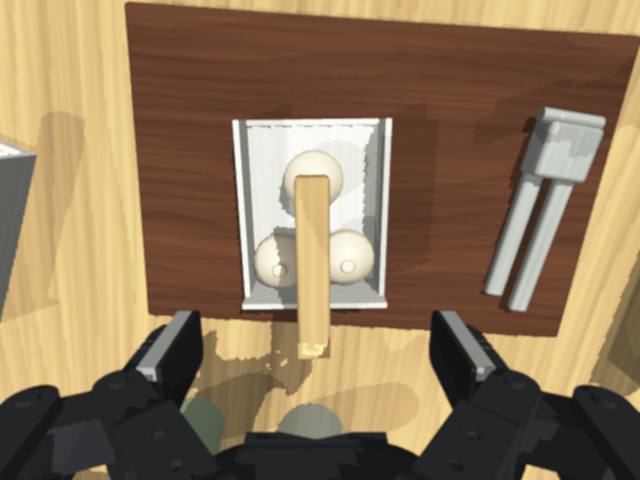

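The bar sits between the fingers at column ~312, and the bulbs are at (171, 317), (257, 346) and (262, 278), well below it. I grasp.

```bash
python3 -m crank '-0.017 0.007 -0.3 0 0 0;-0.017 0.007 -0.6 0 0 0;-0.017 0.007 -0.787 0 0 0;-0.017 0.007 -0.787 0 0 0' 1; python3 -m crank '0 0 0 0 0 0;0 0 0 0 0 0;0 0 0 0 0 0;0 0 0 0 0 0;0 0 0 0 0 0;0 0 0 0 0 0' -1; python3 -m crank '0 0 0.02 0 0 0;0 0 0.06 0.01 0.001 0;0 0 0.13 0.02 0.003 0;0 0 0.22 0.035 0.005 0;0 0 0.32 0.05 0.007 0;0 0 0.42 0.06 0.008 0;0 0 0.5 0.07 0.009 0;0 0 0.55 0.07 0.009 0'
python3 - <<'E'
from h import *
print(readout.sense())
E
```

```text
t: 8.98
ee_pos: [523.9, -244.7, 127.8]
orientation: [-2.079, -2.35, 0.001]
wrist_force: [-1.3, -0.0, 0.2]
opening: 85.7
finger_force: 0.0
t: 9.72
ee_pos: [525.7, -245.9, 130.0]
orientation: [2.081, 2.351, 0.001]
wrist_force: [1.4, 0.7, 7.1]
opening: 21.3
finger_force: 61.2
t: 10.72
ee_pos: [525.1, -246.2, 212.5]
orientation: [-2.01, -2.27, -0.142]
wrist_force: [0.4, -1.3, -3.1]
opening: 21.0
finger_force: 59.9
{'t': 10.725, 'joint_positions': array([-0.50497031,  0.36216147,  1.71357911,  0.1248786 ,  1.152146  ,
       -0.68220067]), 'joint_vel': array([ 0.00672148, -0.05965067, -0.03782017, -0.01658643,  0.10079875,
        0.02773052]), 'effort': array([ -0.21883689, -60.73564768, -33.40383053,   0.84301025,
         0.63988158,  -0.16072774]), 'ee_pos': array([ 525.07388562, -246.18359666,  212.46798917]), 'orientation': array([-2.01012432, -2.27044605, -0.14175819]), 'wrist_force': array([ 0.35186277, -1.3247404 , -3.13001345]), 'torque': array([-0.13652111, -0.00955296, -0.08223549]), 'finger_force': 59.85726714134216, 'opening': 21.044347426445622}
```

Held firmly (21 mm opening, 60 N). Before choosing the pouring direction I fit a simple kinematic model to the logged states and check the joint ranges.

```bash
cat > kin.py <<'E'
import numpy as np
from scipy.optimize import least_squares
from scipy.spatial.transform import Rotation as R
D=[([-.0024,.3537,1.6342,0,1.1552,-.0024],[624.5,0,247.5]),([.5698,.4528,1.2869,-.0007,1.4022,1.6012],[610.5,392.7,338.4]),
([.3269,.4882,1.2380,-.0003,1.4169,1.3572],[705.35,240.6,335.7]),([-.4385,.2870,1.7276,.0002,1.1258,-.5613],[528.06,-245.9,248.1]),
([-.50497,.36216,1.71358,.12488,1.15215,-.6822],[525.07,-246.18,212.47])]
def fk(q,p):
    a,h,L2,L3,e,L6=p
    Rb=R.from_euler('z',q[0]); R2=Rb*R.from_euler('y',q[1]); R3=R2*R.from_euler('y',q[2]); R6=R3*R.from_euler('ZYZ',[q[3],q[4],q[5]])
    return Rb.apply([a,0,h])+R2.apply([0,0,L2])+R3.apply([e,0,L3])+R6.apply([0,0,L6]), R6*R.from_euler('z',C)
C=np.pi/2
P=least_squares(lambda p:np.ravel([fk(q,p)[0]-x for q,x in D]).tolist()+list((np.array(p)-[0,350,450,400,0,200])*.002),[0,350,450,400,0,200]).x
lo=np.array([-2.63,-.92,.06,-1.3,0,-3.02]);hi=np.array([2.63,2.1,2.66,4.44,2.69,3.02])
def ik(x,Rt,q0):
    f=lambda q:np.r_[(fk(q,P)[0]-x)/100,(fk(q,P)[1].inv()*Rt).as_rotvec()*2,(q-q0)*1e-4]
    s=least_squares(f,np.clip(q0,lo+.001,hi-.001),bounds=(lo,hi)); return s.x,np.linalg.norm(s.fun[:6])
E
python3 - <<'E'
from kin import *
print(P,[np.round(fk(q,P)[0]-x,1) for q,x in D])
print(fk(D[0][0],P)[1].as_rotvec(),fk(D[4][0],P)[1].as_rotvec())
o=np.array([555,481.]);x=np.array([-.5195,.8545])
R0=R.from_rotvec([-2.2208,-2.2208,0])
for yaw in (121,-59,91,151,61):
    bx=np.array([np.cos(np.deg2rad(yaw)),np.sin(np.deg2rad(yaw))]);by=np.array([-bx[1],bx[0]])
    mouth=o-172*x
    for half in(0,180):
        q=np.array(D[4][0]); out=[]
        for pas in range(2):
          for th in np.arange(-8,96,8):
            t=np.deg2rad(th); ex=75*np.cos(t)-104*np.sin(t)
            pos=np.r_[mouth-(ex*bx if th>20 else 70*bx*0),355]
            Rt=R.from_rotvec(np.r_[by*t,0])*R.from_euler('z',np.deg2rad(yaw-90+half))*R0
            if th==-8: 
              best=min((ik(pos,Rt,np.array([.4,.5,1.3,s,1.4,s6])) for s in(.1,) for s6 in(-2,-1,0,1,2)),key=lambda r:r[1]); q=best[0]
            q,e=ik(pos,Rt,q); out.append((th,round(e,2),np.round(q[3:],2).tolist()))
          break
        print(yaw,half,out)
E
```

```text
[ -4.16733542 294.3227217  575.72023179 494.23262768  53.76635562
 337.52129378] [array([ 0.3, -1.5,  0. ]), array([ 0.7, -1.4,  0. ]), array([ 0.5, -1.4, -0. ]), array([-0.7, -1.4,  0.1]), array([-0.3, -0. , -0.1])]
[-2.22068568e+00 -2.22068568e+00  1.66964998e-03] [-2.01012271 -2.27044254 -0.14175902]
121 0 [(np.int64(-8), np.float64(0.0), [0.14, 1.45, -0.15]), (np.int64(0), np.float64(0.0), [0.0, 1.43, -0.06]), (np.int64(8), np.float64(0.0), [-0.14, 1.43, 0.02]), (np.int64(16), np.float64(0.0), [-0.28, 1.43, 0.11]), (np.int64(24), np.float64(0.0), [-0.42, 1.43, 0.16]), (np.int64(32), np.float64(0.0), [-0.55, 1.47, 0.26]), (np.int64(40), np.float64(0.0), [-0.67, 1.52, 0.35]), (np.int64(48), np.float64(0.0), [-0.79, 1.59, 0.43]), (np.int64(56), np.float64(0.0), [-0.89, 1.66, 0.49]), (np.int64(64), np.float64(0.0), [-0.99, 1.74, 0.54]), (np.int64(72), np.float64(0.0), [-1.08, 1.81, 0.58]), (np.int64(80), np.float64(0.0), [-1.17, 1.89, 0.61]), (np.int64(88), np.float64(0.0), [-1.26, 1.97, 0.62])]
121 180 [(np.int64(-8), np.float64(0.0), [0.14, 1.45, 3.0]), (np.int64(0), np.float64(0.1
[... 5609 characters left out ...]
(-8), np.float64(0.0), [0.08, 1.28, -2.21]), (np.int64(0), np.float64(0.0), [-0.0, 1.43, -2.16]), (np.int64(8), np.float64(0.0), [-0.07, 1.58, -2.12]), (np.int64(16), np.float64(0.0), [-0.14, 1.73, -2.1]), (np.int64(24), np.float64(0.0), [-0.21, 1.85, -2.1]), (np.int64(32), np.float64(0.0), [-0.27, 2.01, -2.1]), (np.int64(40), np.float64(0.0), [-0.35, 2.18, -2.13]), (np.int64(48), np.float64(0.0), [-0.45, 2.35, -2.19]), (np.int64(56), np.float64(0.0), [-0.61, 2.53, -2.32]), (np.int64(64), np.float64(0.03), [-0.94, 2.69, -2.64]), (np.int64(72), np.float64(0.22), [-1.16, 2.69, -2.82]), (np.int64(80), np.float64(0.38), [-1.3, 2.69, -2.94]), (np.int64(88), np.float64(0.59), [-1.3, 2.67, -2.91])]
```

The model fits to about 1.5 mm. Pouring along bin +x (scoop yaw 121°) stays within joint ranges up to about 85° of pitch. I carry the scoop smoothly, tilted slightly back.

```bash
python3 -m crank '0.004 0.02 0.05 0 0 0;0.012 0.06 0.15 0 0 0;0.026 0.13 0.28 0 0 0;0.045 0.22 0.43 0 0 0;0.067 0.33 0.58 0 0 0;0.094 0.46 0.73 0 0 0;0.125 0.61 0.86 0 0 0;0.157 0.77 0.953 0 0 0' -1; python3 -m crank '0.034 0.167 0 0 0 0.02;0.068 0.333 0 0 0 0.05;0.102 0.5 0 0 0 0.09;0.136 0.667 0 0 0 0.13;0.17 0.833 0 0 0 0.17;0.204 1 0 0 0 0.21'; python3 -m crank '0.034 0.167 0 0 0 0;0.068 0.333 0 0 0 0;0.102 0.5 0 0 0 0;0.136 0.667 0 0 0 0;0.17 0.833 0 0 0 0;0.204 1 0 0 0 0'; python3 -m crank '0.033 0.16 0 0 0 0;0.063 0.31 0 0 0 0;0.092 0.45 0 0 0 0;0.118 0.58 0 0 0 0;0.143 0.7 0 0 0 0;0.163 0.8 0 0 0 0;0.18 0.88 0 0 0 0;0.192 0.94 0 0 0 0'; python3 -m crank '0.01 0.05 0 0 0 0;0.018 0.09 0 0 0 0;0.024 0.12 0 0 0 0;0.029 0.14 0 0 0 0;0.032 0.155 0 0 0 0;0.033 0.16 0 0 0 0;0.033 0.16 0 0 0 0;0.033 0.16 0 0 0 0'
python3 - <<'E'
from h import *
p,d=eyes.grab_frame("scene"); cv2.imwrite("pics/c2.png",cv2.resize(p[60:300,330:610,::-1],None,fx=2,fy=2))
r=spotter.search_frame("scene","garlic0");print([(np.round(q["at"]).tolist(),round(q["confidence"],2)) for q in r])
print(readout.sense()["joint_positions"])
E
```

```text
t: 11.72
ee_pos: [548.8, -128.8, 356.9]
orientation: [-2.01, -2.272, -0.142]
wrist_force: [0.3, 0.1, -4.6]
opening: 21.1
finger_force: 59.8
t: 12.48
ee_pos: [579.0, 21.5, 355.9]
orientation: [-1.48, -2.629, -0.104]
wrist_force: [-0.7, -0.1, -4.0]
opening: 20.8
finger_force: 59.9
t: 13.22
ee_pos: [609.5, 171.5, 355.7]
orientation: [-1.484, -2.627, -0.105]
wrist_force: [0.8, -1.2, -4.0]
opening: 21.0
finger_force: 59.9
t: 14.22
ee_pos: [638.6, 311.4, 354.5]
orientation: [-1.484, -2.626, -0.104]
wrist_force: [-0.0, 0.3, -3.3]
opening: 20.9
finger_force: 59.9
t: 15.22
ee_pos: [643.5, 334.7, 354.7]
orientation: [-1.484, -2.626, -0.104]
wrist_force: [1.1, 0.7, -4.0]
opening: 20.7
finger_force: 59.9
[([161.0, 440.0], 0.66), ([172.0, 433.0], 0.54)]
[ 0.41491501  0.45318421  1.25911365  0.14089981  1.44933248 -0.14547621]
```

View pics/c2.png

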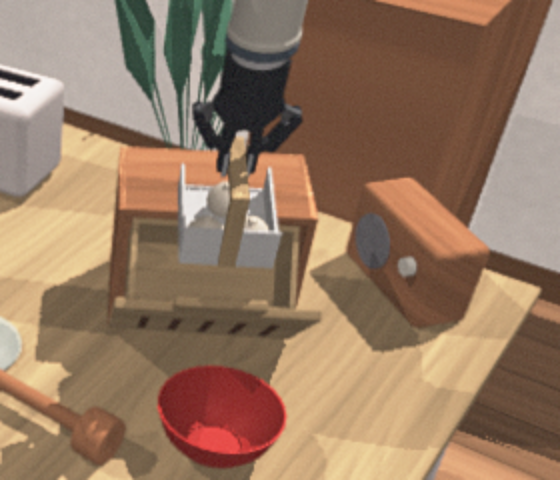

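Bulbs are still in the scoop (near (200, 230) in the crop), which is above the open mouth. Now I pour with the lip kept over the mouth.

```bash
python3 -m crank '0.062 -0.103 0 -0.0373 -0.0227 0;0.132 -0.216 0 -0.0746 -0.0454 0;0.201 -0.33 0 -0.112 -0.068 0;0.242 -0.399 0 -0.149 -0.091 0;0.204 -0.336 0 -0.187 -0.114 0;0.17 -0.279 0 -0.224 -0.136 0;0.132 -0.216 0 -0.261 -0.159 0;0.09 -0.148 0 -0.298 -0.182 0'; python3 -m crank '-0.038 0.063 0 -0.0373 -0.0227 0;-0.076 0.125 0 -0.0746 -0.0454 0;-0.114 0.188 0 -0.112 -0.068 0;-0.152 0.251 0 -0.149 -0.091 0;-0.187 0.308 0 -0.187 -0.114 0;-0.225 0.37 0 -0.224 -0.136 0;-0.256 0.422 0 -0.261 -0.159 0;-0.291 0.479 0 -0.298 -0.182 0'; python3 -m crank '0 0 0 0 0 0;0 0 0 0 0 0;0 0 0 0 0 0;0 0 0 0 0 0'
python3 - <<'E'
from h import *
p,d=eyes.grab_frame("scene"); cv2.imwrite("pics/c3.png",cv2.resize(p[60:300,330:610,::-1],None,fx=2,fy=2))
r=spotter.search_frame("scene","garlic0");print([(np.round(q["at"]).tolist(),round(q["confidence"],2)) for q in r])
print(readout.sense()["joint_positions"])
E
```

```text
t: 16.32
ee_pos: [656.7, 313.2, 355.0]
orientation: [1.294, 2.288, -0.366]
wrist_force: [0.1, -1.2, -3.1]
opening: 20.9
finger_force: 61.6
t: 17.32
ee_pos: [613.1, 385.2, 354.7]
orientation: [0.957, 1.693, -0.686]
wrist_force: [-1.3, -0.5, -1.4]
opening: 20.6
finger_force: 61.7
t: 17.82
ee_pos: [613.6, 384.0, 355.5]
orientation: [0.959, 1.694, -0.686]
wrist_force: [-0.6, 0.4, -2.1]
opening: 20.9
finger_force: 61.7
[([265.0, 437.0], 0.65)]
[ 0.9598792   0.71154954  1.30981564 -1.09811048  1.77949165  0.57458399]
```

View pics/c3.png

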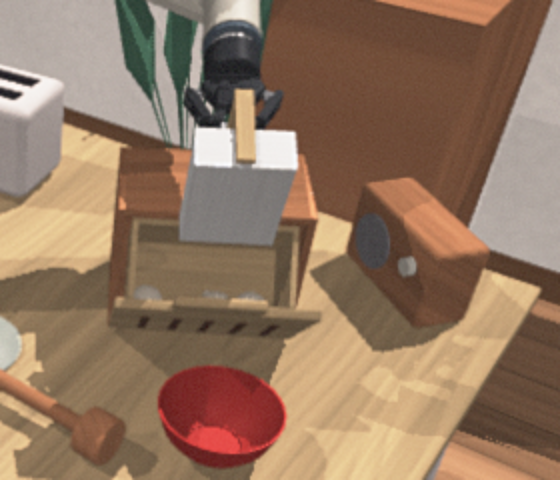

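Three bulbs now show in the bin (crop columns 147, 215 and 250, row ~295), and the wrist force of about 2 N matches an empty scoop. I return it upright to above the board.

```bash
python3 -m crank '0.03 -0.05 0.08 0.06 0.036 0;0.07 -0.11 0.15 0.134 0.0816 0;0.1 -0.17 0.2 0.21 0.13 0;0.15 -0.25 0.2 0.3 0.18 0;0.18 -0.3 0.2 0.38 0.23 0;0.201 -0.33 0.2 0.46 0.28 0;0.201 -0.33 0.2 0.537 0.3264 0;0.201 -0.33 0.2 0.537 0.3264 0'; python3 -m crank '-0.04 -0.2 0 0 0 -0.05;-0.1 -0.5 0 0 0 -0.1;-0.16 -0.8 0 0 0 -0.15;-0.204 -1 0 0 0 -0.21;-0.204 -1 0 0 0 -0.21'; python3 -m crank '-0.07 -0.35 0 0 0 0;-0.14 -0.7 0 0 0 0;-0.204 -1 0 0 0 0'; python3 -m crank '-0.07 -0.35 0 0 0 0;-0.14 -0.7 0 0 0 0;-0.204 -1 0 0 0 0';  python3 -m crank '-0.06 -0.3 -0.2 0 0 0;-0.12 -0.6 -0.5 0 0 0;-0.16 -0.8 -0.8 0 0 0;-0.18 -0.87 -1 0 0 0;-0.18 -0.87 -1 0 0 0;-0.18 -0.87 -1 0 0 0'
python3 - <<'E'
from h import *
s=readout.sense();print(s["ee_pos"],s["orientation"],Rot.from_rotvec(s["orientation"]).apply([0,0,1]))
p,d=eyes.grab_frame("side"); W=cloud("side",d)
R=[q for q in spotter.trace("side","scoop_grip")]
for q in R:
    P=W[cv2.erode(q["pixels"].astype(np.uint8),np.ones((3,3)))>0]; P=P[~np.isnan(P[:,0])]
    print(q["at"],q["confidence"],rect(P),np.percentile(P[:,2],[2,50,98]))
    if P[:,0].mean()<400: continue
    Q=P-s["ee_pos"]; a=np.deg2rad(97.3); x=np.array([np.cos(a),np.sin(a)]); X=Q[:,:2]@x; Y=Q[:,:2]@np.array([-x[1],x[0]])
    k=(abs(X)<70)&(abs(Y)<50)&(Q[:,2]<-60); A=np.c_[X[k],Y[k],np.ones(k.sum())]; 
    f=np.linalg.lstsq(A,Q[k][:,2],rcond=None)[0]; g=abs(A@f-Q[k][:,2])<8; print(k.sum(),g.sum(),np.linalg.lstsq(A[g],Q[k][g][:,2],rcond=None)[0])
    b=(abs(Y)<9)&(Q[:,2]>-3); print("bar slope",b.sum(),np.polyfit(X[b],Q[b][:,2],1))
cv2.imwrite("pics/s3.png",cv2.resize(p[200:440,230:530,::-1],None,fx=2,fy=2))
E
```

```text
t: 18.92
ee_pos: [644.9, 331.8, 385.3]
orientation: [1.553, 2.73, 0.004]
wrist_force: [-0.3, -0.1, -2.7]
opening: 20.9
finger_force: 61.5
t: 19.55
ee_pos: [612.0, 183.5, 384.6]
orientation: [2.083, 2.347, -0.001]
wrist_force: [0.1, 1.2, -2.3]
opening: 21.2
finger_force: 61.5
t: 19.92
ee_pos: [581.8, 34.5, 384.3]
orientation: [2.078, 2.353, -0.0]
wrist_force: [0.8, -0.2, -3.4]
opening: 21.1
finger_force: 61.5
t: 20.3
ee_pos: [551.5, -115.8, 384.5]
orientation: [2.079, 2.353, -0.0]
wrist_force: [-0.1, -0.1, -1.6]
opening: 20.7
finger_force: 61.5
t: 21.05
ee_pos: [525.9, -244.8, 235.8]
orientation: [2.08, 2.352, 0.003]
wrist_force: [1.2, -0.1, -0.7]
opening: 20.7
finger_force: 61.5
[ 525.88679902 -244.75927092  235.79811183] [2.07989722 2.35210247 0.00338809] [ 2.76945060e-03  4.31950929e-04 -9.99996072e-01]
[318.8, 382.4] 0.73 (array([ 524.7, -249.1]), array([119.8, 162.7]), 7.3) [126.21558214 145.68996046 246.32594439]
1076 1075 [ 1.25758606e-03 -6.90104180e-04 -1.06018902e+02]
bar slope 270 [0.02135667 9.3357489 ]
[395.5, 223.3] 0.6 (array([ 163.8, -310.7]), array([204.9, 151. ]), 73.5) [  1.24207977  18.24293839 154.95901082]
[199.3, 425.7] 0.52 (array([791.9, 170.7]), array([117.9,  25.7]), 59.8) [30.20234899 57.9191238  75.57463255]
0 0 [0. 0. 0.]Traceback (most recent call last):
  File "<stdin>", line 12, in <module>
    raise TypeError("expected non-empty vector for x")
TypeError: expected non-empty vector for x
```

The empty scoop hangs level, its underside 111 mm below the TCP. I lower it and release.

```bash
python3 -m crank '0 0 -0.3 0 0 0;0 0 -0.5 0 0 0;0 0 -0.6 0 0 0;0 0 -0.65 0 0 0;0 0 -0.68 0 0 0;0 0 -0.697 0 0 0;0 0 -0.697 0 0 0;0 0 -0.697 0 0 0'; python3 -m crank '0 0 0 0 0 0;0 0 0 0 0 0;0 0 0 0 0 0;0 0 0 0 0 0;0 0 0 0 0 0;0 0 0 0 0 0' 1
```

```text
t: 22.15
ee_pos: [524.9, -245.7, 130.5]
orientation: [2.083, 2.35, 0.004]
wrist_force: [0.1, 0.2, -1.3]
opening: 21.1
finger_force: 61.6
t: 22.9
ee_pos: [524.6, -245.5, 130.0]
orientation: [2.083, 2.351, 0.004]
wrist_force: [0.9, -0.7, 0.4]
opening: 85.5
finger_force: 0.0
```

```bash
python3 -m crank '0 0 0.1 0 0 0;0 0 0.35 0 0 0;0 0 0.7 0 0 0;0 0 1 0 0 0;0 0 1 0 0 0'; python3 -m crank '0.45 1 0 0 0 0.21;0.45 1 0 0 0 0.21;0.45 1 0 0 0 0.21;0.45 1 0 0 0 0.21' -1; python3 -m crank '0.45 1 0 0 0 0;0.45 1 0 0 0 0;0.45 1 0 0 0 0;0.45 1 0 0 0 0'; python3 -m crank '0.4 1 0 0 0 0;0.4 1 0 0 0 0;0.4 1 0 0 0 0;0.4 1 0 0 0 0'
python3 - <<'E'
from h import *
p,d=eyes.grab_frame("side"); cv2.imwrite("pics/s4.png",p[:,:,::-1]); W=cloud("side",d)
for q in spotter.trace("side","scoop_grip")[:2]:
    P=W[cv2.erode(q["pixels"].astype(np.uint8),np.ones((3,3)))>0]; P=P[~np.isnan(P[:,0])]
    print(q["at"],rect(P),np.percentile(P[:,2],[2,50,98]))
p,d=eyes.grab_frame("scene"); r=spotter.search_frame("scene","garlic0");print([(np.round(q["at"]).tolist(),round(q["confidence"],2)) for q in r])
E
```

```text
t: 23.52
ee_pos: [526.6, -246.5, 285.2]
orientation: [2.078, 2.345, 0.007]
wrist_force: [0.4, -0.1, -0.5]
opening: 85.7
finger_force: 0.0
t: 24.02
ee_pos: [592.6, -93.0, 279.5]
orientation: [-1.542, -2.736, -0.004]
wrist_force: [-0.7, 0.2, 0.5]
opening: 12.4
finger_force: 0.0
t: 24.52
ee_pos: [659.9, 55.9, 279.3]
orientation: [-1.545, -2.735, -0.003]
wrist_force: [-0.3, -0.5, 0.5]
opening: 0.1
finger_force: 0.0
t: 25.02
ee_pos: [719.7, 204.9, 279.1]
orientation: [-1.546, -2.734, -0.002]
wrist_force: [-0.2, -1.0, 0.0]
opening: -0.5
finger_force: 0.0
[342.1, 376.9] (array([ 524.4, -249.4]), array([120.4, 162.6]), 7.5) [ 19.73499201  41.76912029 141.28427832]
[396.4, 225.2] (array([ 163.2, -310.6]), array([204.5, 152.2]), 73.7) [  0.9421156   17.54122871 154.8002093 ]
[]
```

View pics/s4.png

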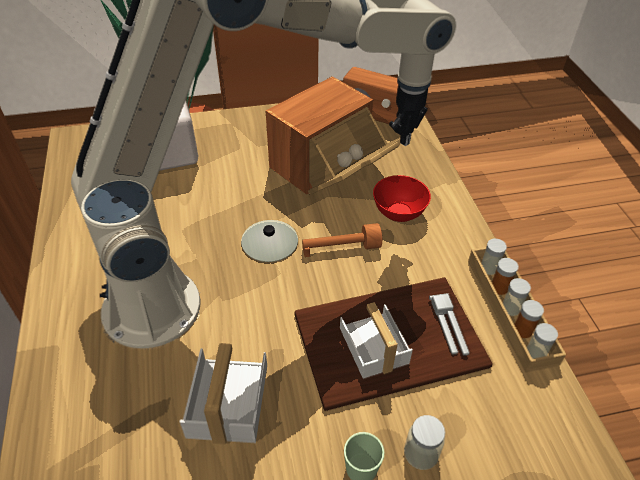

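The empty scoop stands on the board at (342, 377), the bulbs are in the bucket at about (157, 350), and the bystanders haven't moved. I push the front shut.

```bash
python3 -m crank '0 0 -0.35 0 0 0;0 0 -0.653 0 0 0;0 0 -0.653 0 0 0'; python3 -m crank '-0.06 0.1 0 0 0 0;-0.121 0.199 0 0 0 0;-0.163 0.267 0.07 0 0 0;-0.204 0.336 0.147 0 0 0;-0.291 0.479 0.267 0 0 0;-0.388 0.638 0.367 0 0 0;-0.488 0.803 0.44 0 0 0;-0.488 0.803 0.44 0 0 0'; python3 -m crank '-0.05 0.09 0.02 0 0 0;-0.107 0.177 0.04 0 0 0;-0.173 0.285 0.04 0 0 0;-0.215 0.353 0.04 0 0 0;-0.235 0.387 0.04 0 0 0;-0.249 0.41 0.04 0 0 0;-0.249 0.41 0.04 0 0 0'
```

```text
t: 25.6
ee_pos: [717.1, 202.1, 178.5]
orientation: [-1.547, -2.728, 0.005]
wrist_force: [0.2, 0.1, 0.4]
opening: 0.1
finger_force: 0.0
t: 26.6
ee_pos: [646.1, 327.2, 250.8]
orientation: [1.544, 2.735, 0.009]
wrist_force: [0.4, 0.2, -0.5]
opening: 0.1
finger_force: 0.0
t: 27.48
ee_pos: [608.9, 386.5, 253.9]
orientation: [-1.547, -2.734, -0.003]
wrist_force: [-0.4, -0.7, 0.3]
opening: 0.1
finger_force: 0.0
```

Run:
```python
from h import *
p,d=eyes.grab_frame("side"); cv2.imwrite("pics/s5.png",cv2.resize(p[20:240,230:470,::-1],None,fx=2.5,fy=2.5))
o=np.array([555,481.]);x=np.array([-.5195,.8545]);y=np.array([-.8545,-.5195])
for n in("side","scene"):
    if n=="scene": p,d=eyes.grab_frame(n)
    W=cloud(n,d); X=(W[...,:2]-o)@x; Y=(W[...,:2]-o)@y; Z=W[...,2]
    for lo,hi in((60,100),(150,190),(232,262)):
        k=(abs(Y)<130)&(abs(Y)>35)&(Z>lo)&(Z<hi)&(X<-60)&(X>-300); print(n,lo,k.sum(),np.round(np.percentile(X[k],[5,25,50,75,95])) if k.any() else "")
```

```text
side 60 552 [-288. -254.  -98.  -96.  -93.]
side 150 456 [-101.  -99.  -97.  -95.  -94.]
side 232 122 [-101.  -99.  -97.  -95.  -88.]
scene 60 880 [-286. -103.  -99.  -96.  -93.]
scene 150 768 [-102.  -99.  -97.  -96.  -93.]
scene 232 173 [-101.  -98.  -97.  -95.  -92.]
```

View pics/s5.png

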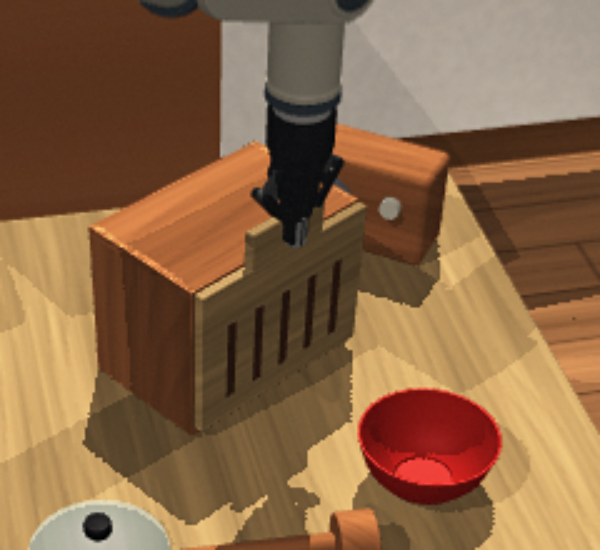

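The front looks shut and vertical. I press on until a force shows it is against its stop, and compare with the initial depth.

```bash
python3 -m crank '-0.017 0.028 0 0 0 0;-0.035 0.057 0 0 0 0;-0.035 0.057 0 0 0 0'; python3 -m crank '-0.017 0.028 0 0 0 0;-0.035 0.057 0 0 0 0;-0.035 0.057 0 0 0 0'
python3 - <<'E'
from h import *
o=np.array([555,481.]);x=np.array([-.5195,.8545]);y=np.array([-.8545,-.5195])
e=readout.sense()["ee_pos"]; print((e[:2]-o)@x)
for t in(0,1):
  for n in("side","scene"):
    d=np.load(n+"0.npy") if t==0 else eyes.grab_frame(n)[1]
    W=cloud(n,d); X=(W[...,:2]-o)@x; Y=(W[...,:2]-o)@y; Z=W[...,2]
    for lo,hi in((150,190),(232,262)):
        k=(abs(Y)<130)&(abs(Y)>35)&(Z>lo)&(Z<hi)&(X<-60)&(X>-130); print(t,n,lo,k.sum(),np.round(np.percentile(X[k],[25,50,75]),1))
E
```

```text
t: 27.95
ee_pos: [607.2, 389.4, 254.2]
orientation: [1.545, 2.725, -0.004]
wrist_force: [12.5, -22.4, 0.8]
opening: 0.2
finger_force: 13.1
t: 28.32
ee_pos: [607.0, 389.7, 254.3]
orientation: [1.542, 2.713, -0.015]
wrist_force: [30.9, -54.7, 2.8]
opening: -0.1
finger_force: 31.8
-105.00340501408559
0 side 150 452 [-104.1 -102.4 -100.9]
0 side 232 89 [-106.6 -104.4 -102.1]
0 scene 150 750 [-104.2 -102.2 -100.6]
0 scene 232 163 [-106.7 -105.1 -103.2]
1 side 150 480 [-97.3 -95.7 -94.1]
1 side 232 126 [-96.3 -94.7 -92.4]
1 scene 150 772 [-97.6 -95.7 -93.7]
1 scene 232 166 [-96.  -94.6 -92.8]
```

It is at the stop (63 N), more fully shut than at the start, when it was slightly ajar. I back off, do a last check and hand it in.

```bash
python3 -m crank '0.05 -0.082 0 0 0 0;0.2 -0.33 0 0 0 0;0.35 -0.57 0.3 0 0 0;0.35 -0.57 0.6 0 0 0;0.35 -0.57 0.6 0 0 0;0.35 -0.57 0.6 0 0 0'
python3 - <<'E'
from h import *
o=np.array([555,481.]);x=np.array([-.5195,.8545]);y=np.array([-.8545,-.5195])
for n in("scene","side"):
    p,d=eyes.grab_frame(n); W=cloud(n,d); X=(W[...,:2]-o)@x; Y=(W[...,:2]-o)@y; Z=W[...,2]
    for lo,hi in((150,190),(232,262)):
        k=(abs(Y)<130)&(Z>lo)&(Z<hi)&(X<-60)&(X>-130); print(n,lo,k.sum(),np.round(np.median(X[k]),1))
    D=np.load(n+"0.npy"); v=(D>0)&(d>0)
    W0=cloud(n,D); 
    for l in ["scoop_grip","press","bowl","lid","masher","cup","jar"]:
        r=spotter.trace(n,l)
        if r: m=r[0]["pixels"]&v; print(l,np.round(r[0]["at"]),"depth change",np.round(np.median(np.abs(d-D)[m]),1),np.round(np.percentile(np.abs(d-D)[m],90),1))
    print([(np.round(q["at"]).tolist(),round(q["confidence"],2)) for q in spotter.search_frame(n,"garlic0")])
E
```

```text
t: 29.18
ee_pos: [650.8, 318.1, 343.6]
orientation: [-1.547, -2.733, -0.003]
wrist_force: [0.5, -0.7, -0.7]
opening: -0.1
finger_force: 0.0
scene 150 1064 -95.4
scene 232 406 -95.1
scoop_grip [342. 270.] depth change 3.2 45.3
press [382. 340.] depth change 1.9 5.0
bowl [267. 435.] depth change 2.9 7.1
lid [232. 311.] depth change 3.3 8.2
masher [269. 370.] depth change 3.0 7.2
cup [393. 147.] depth change 1.9 4.8
jar [430. 188.] depth change 1.7 4.0
[]
side 150 651 -95.5
side 232 285 -95.0
scoop_grip [343. 377.] depth change 3.8 43.2
press [314. 449.] depth change 2.9 7.5
bowl [195. 401.] depth change 7.6 412.6
lid [240. 272.] depth change 3.7 9.3
masher [241. 352.] depth change 3.7 9.0
cup [455. 365.] depth change 2.3 5.5
jar [441. 419.] depth change 2.3 5.4
[]
```

```bash
python3 -c "from plant import order; print(order.finish_job())"
```

```text
the job is handed in; nothing more can be done
None
```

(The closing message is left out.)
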